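# Set the oiled box parts out to dry

## Robot

A 7-joint arm with a two-finger parallel gripper is mounted at the origin on the work surface. World frame = base frame: x ahead of the robot, y to its left, z up, the work surface at z = 0. Lengths are in m, angles in rad, forces in N, time in s.
With the tool pointing down it reaches from about 0.425 to 0.925 m from the base axis. Payload 6.8 kg.
Tool frame: the origin (TCP) lies between the finger pads; the fingertips stand 17 mm ahead of it and the grasp point (between the pads) lies 2 mm behind it; z points along the fingers, y is the direction in which the jaws open and shut (so a half turn about z gives the same grasp; the last joint's range is limited). The gripper opens to 85 mm and grips with 20 to 120 N. Pads are 22 mm wide; open, the fingers measure 114 mm over their backs; the gripper's body (76 mm by 85 mm) begins 54 mm behind the grasp point. The pads swing forward as they close: fully open they stand 13 mm farther back than shut.
Start: joints at [1.165, 0.477, 0.022, 1.555, -0.011, 1.109, -0.083], TCP at [0.198, -0.645, 0.248] pointing down, gripper open.
Joint ranges: [-2.96, 2.96], [-0.34, 2.1], [-1.41, 1.46], [0.24, 2.44], [-1.37, 4.51], [0.17, 1.92], [-2.96, 2.96]. Speed limits (rad/s): [2.39, 2.39, 3.14, 3.14, 3.14, 3.14, 3.14].

## Interface

Orientations are given as a unit quaternion [w, x, y, z].
In Python, from station import bot gives the robot as it stands. The module is installed in compiled form; this text tells all that it offers.
- The arm moves only by the tool carry_out, never from a script. Its argument "moves" is a list of rows, each a list of 3 entries, a list of its own where there are three numbers: the turn, a rotation vector about the tool's x, y, z in degrees, then the shift along the tool's x, y, z in cm, then the finger opening in cm, from 0 to 8.54. A call has 1 to 5 rows; each row is the pose to reach, as a shift and turn from the pose commanded when the call began, along the tool's axes at that moment; what a row does not reach only later rows make up. A row lasts 1/8 s, in which the tool goes at most 62.5 mm and 10.7 degrees, less where a joint would pass 70% of its speed; a pose out of reach is approached as far as the arm can. A call with a gripper value outside its range is refused whole. The fingers move at their own pace and stop on an object; "newtons" is the grip in N (left out, the last holds). Time passes only in rows, so rows that repeat a pose let the fingers close. It gives the time, the measured TCP pose, the force and the opening at its end, in the units of the state.
- bot.get_obs(): the state, without advancing time (a new reading comes with each control period).
- bot.read_camera(name): name is "side" or "top"; returns the picture (480x640x3 uint8, red, green, blue); there is no depth.
- bot.camera_info(name): a dict with "vertical_fov" (degrees; the focal length in pixels is half the picture's height over the tangent of half this angle, whatever the lens; pixels are square), "cx", "cy" (the principal point, pixels), "position" and "attitude" of the camera in the world. Camera axes: x right, y up, looking along -z (the intrinsics and any distortion apply to the point x, -y, -z); pixel columns grow to the right and rows downward; lengths in m; the calibration is good to about 2 mm. A picture is of the moment at which its call begins. camera_info takes no time and is no camera call.
- bot.hand_in(): hands the job in, once; it reports no verdict.
Trained networks look in the newest picture that a camera, given by its name, has taken for a name from the list of things; names that differ only in an ending like _2 or _b are one class to them, and where a whole thing is asked for, a point or a joint stands for the part that bears it (a point fixed in the world has none). Each returns a list of dicts, best first, with "score" (0 to 1); they miss things now and then, are a little off and sometimes report something else, mostly with a low value. They report only what shows in the picture. A call takes as long as a camera call. They do not tell look-alikes from the thing itself.
- bot.silhouettes(label, camera): "region" (480x640 bool, what is visible of it) and "location" ([column, row] in pixels, amid what is visible of it).
The state is a dict: "t": time; "q": joint angles; "joint_vel": joint speeds; "joint_torque": joint torques, N m; "eef_pos": TCP position; "tool_rot": TCP orientation; "contact_force": force on the tool from outside, world axes, zero at the start; "torque": the same for the moment, N m; "gripper_width": opening from 0.0 (shut) to 1.0 (fully open).
Only numpy, scipy, OpenCV 4.12 (cv2) and the standard library are available. Lean on these libraries where they do the work, as an engineer would, in place of code of your own. Each camera call takes 0.05 s, during which the arm holds its last target. There are 200 camera calls.

## Task

Set the freshly oiled box parts out to dry. Lay the two spacer sticks crosswise on the board with the pencil lines, one centred on each line, and then lay the other long board on top of the sticks, squarely above the lower board, so that air can pass between them. Put the round lid, knob up, in the middle of the round cork-topped stand, and the square lid in the middle of the square stand with its sides parallel to the stand's.

Things in the scene. Friction and masses are not known exactly. Their poses are not given: they have to be found in the camera images.
- lower_board: The lower board: pale wood, 200 x 70 mm, 18 mm thick, lying flat on the bench and fast to it. Two dark pencil lines run across its upper face (along its y axis), 70 mm either side of the middle (at x = +70 mm and x = -70 mm). Origin: centre of the underside; x along its length, y across, z up.
- upper_board_mid (a point): The loose board without lines: pale wood, 200 x 54 mm, 18 mm thick, 0.12 kg, lying flat. This point is its centre, 9 mm above its underside; x along its length, y across, z up.
- stick_a_mid (a point): A spacer stick: pale wood, 100 mm long, 16 mm wide, 16 mm high, 20 g, lying flat. This point is its centre, 8 mm above its underside; x along its length. The two sticks are alike: either may go on either line.
- stick_b_mid (a point): The other spacer stick, the same in every way: 100 x 16 x 16 mm, point at its centre, x along its length.
- round_lid_mid (a point): Round wooden box lid, 70 mm in diameter and 14 mm thick, with a round knob 20 mm in diameter standing 22 mm up from the middle of its top (36 mm high in all); 60 g. This point is on its axis 18 mm above its underside (so 4 mm above the lid's flat top, at the knob's foot); z up. Easily picked by the knob.
- square_lid_mid (a point): Square wooden box lid, 66 x 66 mm and 14 mm thick, with a square knob 20 x 20 mm standing 22 mm up from the middle of its top, its sides parallel to the lid's (36 mm high in all); 60 g. This point is on its axis 18 mm above its underside (4 mm above the lid's flat top, at the knob's foot); x and y parallel to its sides, z up. Easily picked by the knob.
- round_stand: Round drying stand: a plywood disc with a cork top, 84 mm in diameter, 20 mm high, flat on top, fast to the bench. Origin: centre of the underside, z up.
- square_stand: Square drying stand: a plywood block with a cork top, 84 x 84 mm, 20 mm high, flat on top, fast to the bench. Origin: centre of the underside; x and y parallel to its sides, z up.
Mind the look-alikes: they are no part of the job. What is shaped like the part that bears square_lid_mid but turquoise is not meant.

How it is judged:
On the way, in this order (a step that is already met when the one before it is completed fails the run):
1. both spacer sticks lie across the lower board on its lines, let go (((x of stick_a_mid in the frame of lower_board between 0.058 and 0.082 m and y of stick_a_mid in the frame of lower_board between -0.012 and 0.012 m and z of stick_a_mid in the frame of lower_board between 0.022 and 0.03 m and angle between the x axis of each of stick_a_mid, stick_b_mid and the y axis of lower_board, either way round below 0.2 rad and x of stick_b_mid in the frame of lower_board between -0.082 and -0.058 m and y of stick_b_mid in the frame of lower_board between -0.012 and 0.012 m and z of stick_b_mid in the frame of lower_board between 0.022 and 0.03 m) or (x of stick_a_mid in the frame of lower_board between -0.082 and -0.058 m and y of stick_a_mid in the frame of lower_board between -0.012 and 0.012 m and z of stick_a_mid in the frame of lower_board between 0.022 and 0.03 m and angle between the x axis of each of stick_a_mid, stick_b_mid and the y axis of lower_board, either way round below 0.2 rad and x of stick_b_mid in the frame of lower_board between 0.058 and 0.082 m and y of stick_b_mid in the frame of lower_board between -0.012 and 0.012 m and z of stick_b_mid in the frame of lower_board between 0.022 and 0.03 m)) and contact force between the fingers and stick_a below 0.1 N and contact force between the fingers and stick_b below 0.1 N), for 0.2 s.
2. the upper board rests on both sticks squarely above the lower board, let go (((x of stick_a_mid in the frame of lower_board between 0.058 and 0.082 m and y of stick_a_mid in the frame of lower_board between -0.012 and 0.012 m and z of stick_a_mid in the frame of lower_board between 0.022 and 0.03 m and angle between the x axis of each of stick_a_mid, stick_b_mid and the y axis of lower_board, either way round below 0.2 rad and x of stick_b_mid in the frame of lower_board between -0.082 and -0.058 m and y of stick_b_mid in the frame of lower_board between -0.012 and 0.012 m and z of stick_b_mid in the frame of lower_board between 0.022 and 0.03 m) or (x of stick_a_mid in the frame of lower_board between -0.082 and -0.058 m and y of stick_a_mid in the frame of lower_board between -0.012 and 0.012 m and z of stick_a_mid in the frame of lower_board between 0.022 and 0.03 m and angle between the x axis of each of stick_a_mid, stick_b_mid and the y axis of lower_board, either way round below 0.2 rad and x of stick_b_mid in the frame of lower_board between 0.058 and 0.082 m and y of stick_b_mid in the frame of lower_board between -0.012 and 0.012 m and z of stick_b_mid in the frame of lower_board between 0.022 and 0.03 m)) and x of upper_board_mid in the frame of lower_board between -0.012 and 0.012 m and y of upper_board_mid in the frame of lower_board between -0.012 and 0.012 m and z of upper_board_mid in the frame of lower_board between 0.039 and 0.047 m and angle between the x axis of upper_board_mid and the x axis of lower_board, either way round below 0.15 rad and angle between upper_board_mid's own z axis and vertical below 0.05 rad and contact force between the fingers and upper_board below 0.1 N), for 0.2 s.
At the end, for the whole second after the job is handed in: Sticks on the lower board, one on each line, within 12 mm and 0.2 rad; upper board level on them, centred on the lower within 12 mm each way, parallel within 0.15 rad; each lid level, knob up, on its stand within 12 mm, the square one parallel within 0.2 rad; all released, at rest (((x of stick_a_mid in the frame of lower_board between 0.058 and 0.082 m and y of stick_a_mid in the frame of lower_board between -0.012 and 0.012 m and z of stick_a_mid in the frame of lower_board between 0.022 and 0.03 m and angle between the x axis of each of stick_a_mid, stick_b_mid and the y axis of lower_board, either way round below 0.2 rad and x of stick_b_mid in the frame of lower_board between -0.082 and -0.058 m and y of stick_b_mid in the frame of lower_board between -0.012 and 0.012 m and z of stick_b_mid in the frame of lower_board between 0.022 and 0.03 m) or (x of stick_a_mid in the frame of lower_board between -0.082 and -0.058 m and y of stick_a_mid in the frame of lower_board between -0.012 and 0.012 m and z of stick_a_mid in the frame of lower_board between 0.022 and 0.03 m and angle between the x axis of each of stick_a_mid, stick_b_mid and the y axis of lower_board, either way round below 0.2 rad and x of stick_b_mid in the frame of lower_board between 0.058 and 0.082 m and y of stick_b_mid in the frame of lower_board between -0.012 and 0.012 m and z of stick_b_mid in the frame of lower_board between 0.022 and 0.03 m)) and x of upper_board_mid in the frame of lower_board between -0.012 and 0.012 m and y of upper_board_mid in the frame of lower_board between -0.012 and 0.012 m and z of upper_board_mid in the frame of lower_board between 0.039 and 0.047 m and angle between the x axis of upper_board_mid and the x axis of lower_board, either way round below 0.15 rad and angle between upper_board_mid's own z axis and vertical below 0.05 rad and horizontal distance between round_lid_mid and round_stand below 0.012 m and z of round_lid_mid in the frame of round_stand between 0.034 and 0.042 m and angle between each of round_lid_mid, square_lid_mid's own z axis and vertical below 0.1 rad and horizontal distance between square_lid_mid and square_stand below 0.012 m and z of square_lid_mid in the frame of square_stand between 0.034 and 0.042 m and (angle between the x axis of square_lid_mid and the x axis of square_stand, either way round below 0.2 rad or angle between the y axis of square_lid_mid and the x axis of square_stand, either way round below 0.2 rad) and linear speed of each of stick_a, stick_b, upper_board, round_lid, square_lid below 0.02 m/s and angular speed of each of stick_a, stick_b, upper_board, round_lid, square_lid below 0.2 rad/s); the robot touches nothing.
It also fails if it takes over 118 s, if anything falls off the work surface, if the arm or the gripper's body presses on something with over 40 N, if the wrist force passes 120 N, or if a joint passes its speed limit or range.

## Working session

There is one attempt and no reset: what is moved stays moved. The work goes in short steps, Python scripts to look and compute and a tool call to move; the robot and the scene stay as the last step left them, time stands still between calls to the robot, and variables do not carry over. Pictures are saved under pics/ and viewed, about 12 in all and at most 16, crops included, and the job is handed in when it is done.

Besides the shell and the picture viewer there is one more tool, called after ">>>" as name([rows], argument=value, ...), one row to a line, values as JSON. carry_out: Moves the arm, as the interface text tells. Its arguments: {"type":"object","properties":{"moves":{"type":"array"},"newtons":{"type":"number"}},"required":["moves"]}

```bash
mkdir -p pics; python3 - <<'E'
from station import bot
import cv2,numpy as np
for c in("side","top"):
    i=bot.read_camera(c);cv2.imwrite(f"pics/{c}0.png",i[:,:,::-1]);print(c,bot.camera_info(c))
print(bot.get_obs())
E
```

```text
side {'vertical_fov': 48.84770922765449, 'cx': 316.44398097091226, 'cy': 239.84942930357647, 'position': array([-0.06155726,  0.84510808,  0.76131623]), 'attitude': array([-0.25210974, -0.1334594 ,  0.43986806,  0.85155467])}
top {'vertical_fov': 42.28594787144043, 'cx': 328.77784418792066, 'cy': 242.96921880417705, 'position': array([ 0.39795022, -0.00723846,  1.33113384]), 'attitude': array([ 0.71285134,  0.03594745, -0.03080698, -0.69971542])}
{'t': 0.1, 'q': array([ 1.16488777,  0.47771596,  0.0223272 ,  1.55635551, -0.0114977 ,
        1.10929859, -0.08311925]), 'joint_vel': array([ 0.00178772, -0.0007395 ,  0.00164701, -0.00207067, -0.00022609,
        0.0005529 ,  0.00050109]), 'joint_torque': array([ 4.81658863e-03, -5.97759640e+01,  1.61373328e+00, -2.81955689e+01,
        1.28504485e-02,  5.02925541e-03,  2.22409142e-05]), 'eef_pos': array([ 0.19791284, -0.64480155,  0.24742237]), 'tool_rot': array([-8.05105523e-04,  9.88932740e-01,  1.48362243e-01, -1.78891943e-04]), 'contact_force': array([ 0.89531301,  0.38356165, -0.06031968]), 'torque': array([-0.01279915, -0.03808799, -0.03238795]), 'gripper_width': 0.997541957918947}
```

View pics/side0.png

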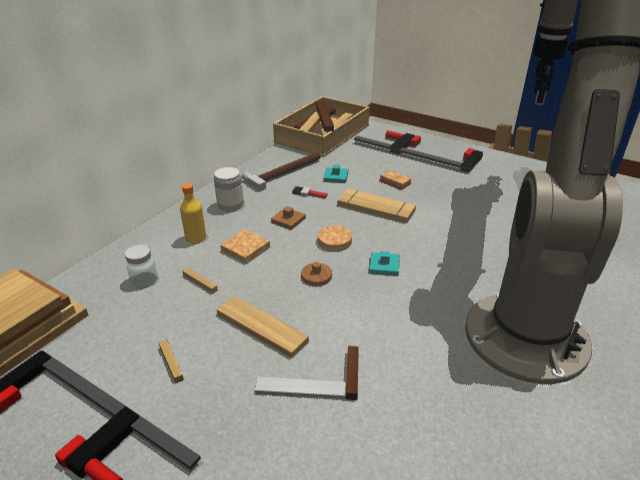

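View pics/top0.png

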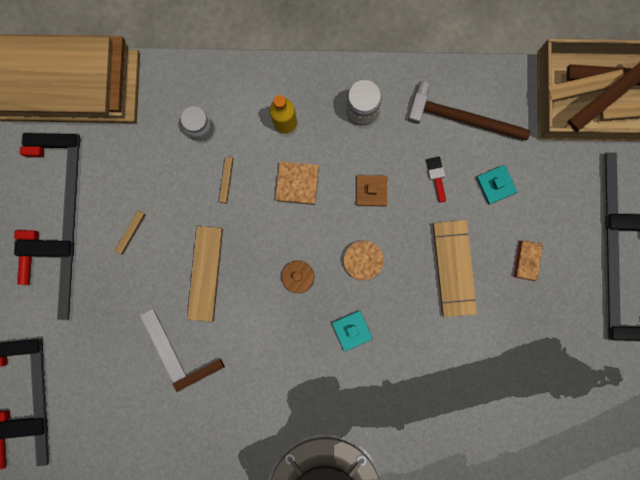

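The pictures show these candidates, with top-view pixels:
- **Square lid:** brown at (372,190), which is the one meant. The turquoise ones at (352,330) and (497,184) are look-alikes.
- **Round lid:** (297,277).
- **Sticks:** (130,232) and (226,180).
- **Upper board:** (205,273), no lines.
- **Lower board:** (455,268), with lines.
- **Stands:** round cork at (363,260), square cork at (298,183). The small cork block at (529,260) isn't part of the job.

Next I'll fit shape models to the silhouettes in both views.

```bash
cat > h.py <<'E'
from station import bot
import numpy as np,cv2
from scipy.optimize import minimize
from scipy.spatial.transform import Rotation as R
def cam(n):
    i=bot.camera_info(n);f=240/np.tan(np.radians(i["vertical_fov"]/2))
    return i["position"],R.from_quat(i["attitude"],scalar_first=True),f,i["cx"],i["cy"]
CAM={n:cam(n) for n in("top","side")}
def proj(P,n):
    p,r,f,cx,cy=CAM[n];q=r.inv().apply(np.atleast_2d(P)-p)
    return np.c_[cx-f*q[:,0]/q[:,2],cy+f*q[:,1]/q[:,2]]
def ray(uv,n,z):
    p,r,f,cx,cy=CAM[n];d=r.apply([(uv[0]-cx)/f,-(uv[1]-cy)/f,-1]);return p+d*(z-p[2])/d[2]
def box(a,b,z0,z1):
    return np.array([[x,y,z] for x in(-a/2,a/2) for y in(-b/2,b/2) for z in(z0,z1)])
def cyl(d,z0,z1):
    t=np.linspace(0,2*np.pi,32,endpoint=False);return np.array([[d/2*np.cos(k),d/2*np.sin(k),z] for k in t for z in(z0,z1)])
M={"lower_board":[box(.2,.07,0,.018)],"upper_board_mid":[box(.2,.054,0,.018)],"stick_a_mid":[box(.1,.016,0,.016)],
"round_lid_mid":[cyl(.07,0,.014),cyl(.02,.014,.036)],"square_lid_mid":[box(.066,.066,0,.014),box(.02,.02,.014,.036)],
"round_stand":[cyl(.084,0,.02)],"square_stand":[box(.084,.084,0,.02)]}
S=8
def mask(parts,v,n):
    m=np.zeros((480,640),np.uint8);big=None
    for P in parts:
        Q=R.from_euler("z",v[2]).apply(P)+[v[0],v[1],v[3]]
        h=cv2.convexHull(proj(Q,n).astype(np.float32))
        cv2.fillConvexPoly(m,np.round(h*16).astype(np.int32),255,cv2.LINE_AA,4)
    return m/255.
def fit(name,regs,v0,zfree=True):
    def cost(v):
        v=np.r_[v,[0]*(4-len(v))];c=0
        for n,g in regs.items():
            m=mask(M[name],v,n);c+=1-np.minimum(m,g).sum()/np.maximum(m,g).sum()
        return c
    v0=list(v0)[:4 if zfree else 3]
    sx=np.vstack([v0]+[np.array(v0)+d for d in np.diag([.01,.01,.15,.01])[:len(v0),:len(v0)]])
    r=minimize(cost,v0,method="Nelder-Mead",options=dict(initial_simplex=sx,xatol=2e-4,fatol=1e-4,maxiter=400))
    return r.x,r.fun
def dets(name,n):
    return [d for d in bot.silhouettes(name,n) if d["score"]>.2]
E
cat > loc.py <<'E'
from h import *
import pickle
im={n:bot.read_camera(n) for n in CAM}
px={"lower_board":[(455,268)],"upper_board_mid":[(205,273)],"stick_a_mid":[(130,232),(226,180)],"round_lid_mid":[(297,277)],"square_lid_mid":[(372,190)],"round_stand":[(363,260)],"square_stand":[(298,183)]}
out={};ov={n:im[n][:,:,::-1].copy() for n in CAM}
for k,l in px.items():
    D={n:dets(k,n) for n in CAM}
    for i,uv in enumerate(l):
        g=ray(uv,"top",.012);regs={}
        for n in CAM:
            c=[(np.linalg.norm(np.array(d["location"])-proj(g,n)[0]),j) for j,d in enumerate(D[n])]
            if c and min(c)[0]<20: regs[n]=D[n][min(c)[1]]["region"].astype(float)
        if "top" in regs:
            r=cv2.minAreaRect(cv2.findNonZero(regs["top"].astype(np.uint8)))
            b=cv2.boxPoints(r);e=max((b[1]-b[0],b[2]-b[1]),key=np.linalg.norm)
            w=ray(np.array(r[0])+e,"top",.01)-ray(r[0],"top",.01);yaw=np.arctan2(w[1],w[0])
        else: yaw=0
        best=fit(k,regs,[g[0],g[1],yaw,0]);b2=fit(k,regs,[*best[0][:3]],False) 
        out[k+str(i)]=b2[0]
        for n in CAM:
            cs,_=cv2.findContours((mask(M[k],np.r_[b2[0],0],n)>.5).astype(np.uint8),0,2);cv2.drawContours(ov[n],cs,-1,(255,0,255),1)
        print(k,i,list(regs),np.round(best[0],4),round(best[1],3),"| z=0:",np.round(b2[0],4),round(b2[1],3))
pickle.dump(out,open("loc.pkl","wb"))
cv2.imwrite("pics/ov.png",np.vstack([ov["top"][120:360,80:580],ov["side"][120:420,100:600]]))
E
python3 loc.py
```

```text
lower_board 0 ['top', 'side'] [ 0.4757 -0.2635 -3.0315  0.0037] 0.134 | z=0: [ 0.4769 -0.2656 -3.0236] 0.169
upper_board_mid 0 ['top', 'side'] [ 0.4544  0.2664 -0.0567  0.0032] 0.156 | z=0: [ 0.456   0.2653 -0.0633] 0.175
stick_a_mid 0 ['top'] [ 0.5547  0.4754 -0.4766 -0.1303] 0.12 | z=0: [ 0.5547  0.4754 -0.4766] 1.0
stick_a_mid 1 [] [0.6552 0.2279 0.     0.    ] 0.0 | z=0: [0.6552 0.2279 0.    ] 0.0
round_lid_mid 0 ['top', 'side'] [ 0.4512  0.0687 -0.7111  0.001 ] 0.263 | z=0: [ 0.4508  0.0686 -0.5939] 0.264
square_lid_mid 0 ['top', 'side'] [ 0.6404 -0.0859 -3.128   0.0032] 0.254 | z=0: [ 0.6415 -0.0864 -3.121 ] 0.265
round_stand 0 ['top', 'side'] [ 0.488  -0.0698 -3.1124  0.0038] 0.175 | z=0: [ 0.4886 -0.0712 -2.9927] 0.2
square_stand 0 ['top', 'side'] [ 6.5400e-01  7.3200e-02 -1.6529e+00  9.0000e-04] 0.201 | z=0: [ 0.6547  0.0733 -1.6543] 0.203
```

View pics/ov.png

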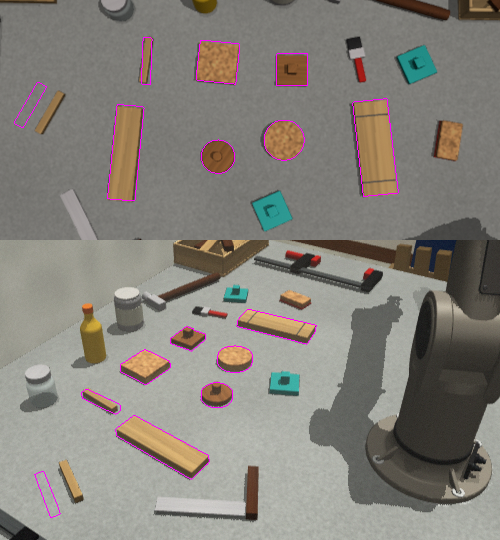

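The overlay fits to within about a pixel, except for the sticks, where the networks missed. I'll refit everything using colour segmentation as a cross-check.

```bash
cat > col.py <<'E'
from h import *
def colreg(img,n,g,thr=70):
    s=cv2.cvtColor(img,cv2.COLOR_RGB2HSV)[:,:,1]
    m=(s>thr).astype(np.uint8);k,l=cv2.connectedComponents(m,connectivity=4)
    u,v=proj(g,n)[0].round().astype(int)
    w=l[v-4:v+5,u-4:u+5];w=w[w>0]
    return (l==np.bincount(w).argmax()).astype(float) if len(w) else None
def colfit(im,k,v0,cams=("top","side"),thr=70):
    regs={n:colreg(im[n],n,[v0[0],v0[1],.012],thr) for n in cams};regs={n:r for n,r in regs.items() if r is not None}
    f=fit(k,regs,[*v0[:3]],False);f4=fit(k,regs,[*f[0],0])
    return f,f4,{n:int(r.sum()) for n,r in regs.items()}
E
python3 - <<'E'
from col import *
import pickle
im={n:bot.read_camera(n) for n in CAM}
o=pickle.load(open("loc.pkl","rb"))
g=ray((130,232),"top",.012);o["stick_a_mid0"]=[g[0],g[1],-.47];o["stick_a_mid1"][2]=-.1
for k in o:
    s=cv2.cvtColor(im["top"],cv2.COLOR_RGB2HSV)[:,:,1]
    f,f4,a=colfit(im,k[:-1],o[k]);print(k,a,np.round(f[0],4),round(f[1],3),np.round(f4[0],4),round(f4[1],3))
    o[k]=f4[0]
pickle.dump(o,open("loc2.pkl","wb"))
E
```

```text
lower_board0 {'top': 3200, 'side': 1398} [ 0.4759 -0.2654 -3.0353] 0.199 [ 4.7490e-01 -2.6470e-01 -3.0347e+00  2.2000e-03] 0.189
upper_board_mid0 {'top': 2490, 'side': 2352} [ 0.4549  0.266  -0.0716] 0.196 [ 0.4549  0.266  -0.0714 -0.    ] 0.196
stick_a_mid0 {'top': 422, 'side': 420} [ 0.54    0.4305 -0.4984] 0.406 [ 0.54    0.4305 -0.4985 -0.    ] 0.406
stick_a_mid1 {'top': 386, 'side': 337} [ 0.6589  0.2285 -0.113 ] 0.459 [ 0.6577  0.2289 -0.1294  0.0014] 0.454
round_lid_mid0 {'top': 835, 'side': 570} [ 0.451   0.0684 -0.6109] 0.268 [ 0.451   0.0684 -0.6129 -0.    ] 0.267
square_lid_mid0 {'top': 951, 'side': 466} [ 0.641  -0.0862 -3.1261] 0.29 [ 6.4080e-01 -8.6100e-02 -3.1337e+00  7.0000e-04] 0.288
round_stand0 {'top': 1257, 'side': 725} [ 0.4886 -0.0709 -2.9581] 0.184 [ 4.8790e-01 -7.0100e-02 -2.8746e+00  2.5000e-03] 0.166
square_stand0 {'top': 1590, 'side': 1016} [ 0.6541  0.0737 -1.6541] 0.175 [ 0.6532  0.0741 -1.6475  0.0022] 0.165
```

```bash
cat > go.py <<'E'
import sys
from h import *
# args: x y z yaw ; tool x axis at yaw (mod pi, or mod pi/2 with 5th arg 'q'); repeated for chained targets
o=bot.get_obs();p=o["eef_pos"];r=R.from_quat(o["tool_rot"],scalar_first=True)
a=r.as_matrix()[:,0];ph=np.arctan2(a[1],a[0])
x,y,z,yaw=map(float,sys.argv[1:5]);st=np.pi/2 if "q" in sys.argv else np.pi
az=np.arctan2(y,x)
c=[yaw+k*st for k in range(-6,7)];c=[k for k in c if abs(k-az-np.pi/2)<2.3]
t=min(c,key=lambda k:abs(k-ph))
T=R.from_euler("z",t)*R.from_euler("x",np.pi)
print("t",round(o["t"],2),"pos",p.round(4),"phi",round(ph,3),"->",round(t,3),"q7",o["q"][6].round(2),"w",o["gripper_width"].round(3))
print("turn",np.degrees((r.inv()*T).as_rotvec()).round(2),"shift cm",(100*r.inv().apply(np.array([x,y,z])-p)).round(2))
E
python3 go.py 0.55 -0.1 0.2 -0.129;python3 go.py 0.658 0.229 0.12 -0.125
```

```text
Traceback (most recent call last):
  File "go.py", line 11, in <module>
    print("t",round(o["t"],2),"pos",p.round(4),"phi",round(ph,3),"->",round(t,3),"q7",o["q"][6].round(2),"w",o["gripper_width"].round(3))
                                                                                                             ^^^^^^^^^^^^^^^^^^^^^^^^
AttributeError: 'float' object has no attribute 'round'
Traceback (most recent call last):
  File "go.py", line 11, in <module>
    print("t",round(o["t"],2),"pos",p.round(4),"phi",round(ph,3),"->",round(t,3),"q7",o["q"][6].round(2),"w",o["gripper_width"].round(3))
                                                                                                             ^^^^^^^^^^^^^^^^^^^^^^^^
AttributeError: 'float' object has no attribute 'round'
```

```bash
sed -i 's/o\["gripper_width"\].round(3)/round(float(o["gripper_width"]),3)/' go.py
python3 go.py 0.5 -0.35 0.22 -0.129;python3 go.py 0.658 0.229 0.12 -0.125
```

```text
t 1.0 pos [ 0.1981 -0.6453  0.2483] phi 0.298 -> -0.129 q7 -0.08 w 1.002
turn [-0.   -0.   24.45] shift cm [ 37.53 -19.37   2.83]
t 1.0 pos [ 0.1981 -0.6453  0.2483] phi 0.298 -> -0.125 q7 -0.08 w 1.002
turn [-0.   -0.   24.22] shift cm [ 69.62 -70.09  12.83]
```

>>> carry_out([
  [[0,0,24.3],[37.5,-19.4,2.8],4],
  [[0,0,24.3],[37.5,-19.4,2.8],4],
  [[0,0,24.3],[37.5,-19.4,2.8],4],
  [[0,0,24.3],[37.5,-19.4,2.8],4],
  [[0,0,24.3],[37.5,-19.4,2.8],4],
], newtons=25)

```text
t: 1.62
eef_pos: [0.4222, -0.4256, 0.2278]
tool_rot: [0.0, 0.998, -0.063, 0.0]
contact_force: [-0.2, -0.8, -0.5]
gripper_width: 0.465
```

```bash
python3 go.py 0.658 0.229 0.12 -0.125
```

```text
t 1.62 pos [ 0.4222 -0.4256  0.2278] phi -0.126 -> -0.125 q7 -1.01 w 0.465
turn [ 0.03 -0.04 -0.08] shift cm [ 15.13 -67.92  10.76]
```

>>> carry_out([
  [[0,0,0],[15.1,-67.9,2],4],
  [[0,0,0],[15.1,-67.9,2],4],
  [[0,0,0],[15.1,-67.9,2],4],
  [[0,0,0],[15.1,-67.9,2],4],
  [[0,0,0],[15.1,-67.9,2],4],
])

```text
t: 2.25
eef_pos: [0.5271, -0.1313, 0.219]
tool_rot: [0.0, 0.998, -0.063, 0.0]
contact_force: [0.9, -0.3, -0.8]
gripper_width: 0.469
```

```bash
python3 go.py 0.658 0.229 0.2 -0.125
```

```text
t 2.25 pos [ 0.5271 -0.1313  0.219 ] phi -0.127 -> -0.125 q7 -1.61 w 0.469
turn [ 0.01 -0.06 -0.09] shift cm [  8.44 -37.39   1.9 ]
```

>>> carry_out([
  [[0,0,0],[8.4,-37.4,1.9],4],
  [[0,0,0],[8.4,-37.4,1.9],4],
  [[0,0,0],[8.4,-37.4,1.9],4],
  [[0,0,0],[8.4,-37.4,1.9],4],
  [[0,0,0],[8.4,-37.4,1.9],4],
])

```text
t: 2.88
eef_pos: [0.6334, 0.1621, 0.2033]
tool_rot: [0.0, 0.998, -0.063, 0.0]
contact_force: [0.1, 0.0, 0.1]
gripper_width: 0.472
```

```bash
python3 go.py 0.658 0.229 0.06 -0.125
```

```text
t 2.88 pos [0.6334 0.1621 0.2033] phi -0.127 -> -0.125 q7 -2.14 w 0.472
turn [ 0.   -0.04 -0.1 ] shift cm [ 1.58 -6.95 14.33]
```

>>> carry_out([
  [[0,0,0],[1.6,-7,3],4],
  [[0,0,0],[1.6,-7,9],4],
  [[0,0,0],[1.6,-7,14.3],4],
  [[0,0,0],[1.6,-7,14.3],4],
  [[0,0,0],[1.6,-7,14.3],4],
])

```text
t: 3.5
eef_pos: [0.6588, 0.228, 0.0624]
tool_rot: [-0.001, 0.998, -0.063, 0.001]
contact_force: [0.1, 0.4, 1.1]
gripper_width: 0.467
```

```bash
python3 go.py 0.658 0.229 0.019 -0.125; python3 - <<'E'
from h import *
i=bot.read_camera("top")[130:250,150:310];j=bot.read_camera("side")[220:340,120:280]
cv2.imwrite("pics/c1.png",np.hstack([cv2.resize(k,None,fx=2.5,fy=2.5,interpolation=2)for k in(i,j)])[:,:,::-1])
E
```

```text
t 3.5 pos [0.6588 0.228  0.0624] phi -0.127 -> -0.125 q7 -2.25 w 0.467
turn [-0.07 -0.14 -0.11] shift cm [-0.1  -0.09  4.34]
```

View pics/c1.png

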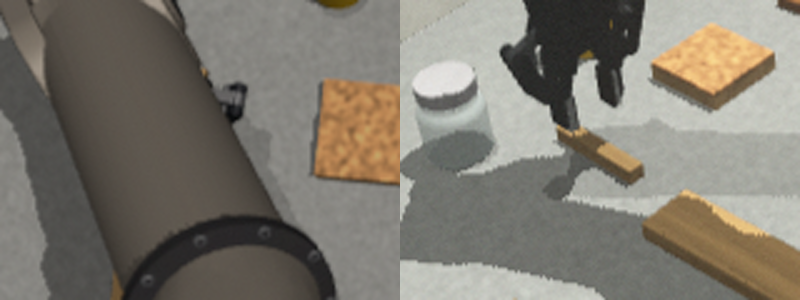

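The side view shows the fingers straddling the stick, with its centre at about (600,152) in the crop. I'll go down.

>>> carry_out([
  [[0,0,0],[0,-0.1,2.2],4],
  [[0,0,0],[0,-0.1,4.2],4],
  [[0,0,0],[0,-0.1,4.2],4],
  [[0,0,0],[0,-0.1,4.2],1],
  [[0,0,0],[0,-0.1,4.2],1],
])

```text
t: 4.22
eef_pos: [0.6574, 0.2287, 0.0181]
tool_rot: [0.0, 0.998, -0.063, -0.0]
contact_force: [0.7, 0.6, 0.3]
gripper_width: 0.182
```

>>> carry_out([
  [[0,0,0],[0,0,0],1],
  [[0,0,0],[0,0,0],1],
  [[0,0,0],[0,0,0],1],
])

```text
t: 4.6
eef_pos: [0.6575, 0.2288, 0.0182]
tool_rot: [-0.0, 0.998, -0.063, 0.0]
contact_force: [0.6, 0.2, -0.1]
gripper_width: 0.181
```

>>> carry_out([
  [[0,0,0],[0,0,-4],1],
  [[0,0,0],[0,3,-10],1],
  [[0,0,0],[-4,9,-12],1],
  [[0,0,0],[-6,15,-12],1],
  [[0,0,0],[-7,21,-12],1],
])

```text
t: 5.22
eef_pos: [0.5648, 0.0405, 0.1389]
tool_rot: [-0.0, 0.998, -0.062, 0.001]
contact_force: [1.4, -0.6, -0.8]
gripper_width: 0.181
```

```bash
python3 go.py 0.5446 -0.2575 0.12 1.678
```

```text
t 5.22 pos [0.5648 0.0405 0.1389] phi -0.125 -> 1.678 q7 -1.99 w 0.181
turn [ 5.000e-02 -6.000e-02 -1.033e+02] shift cm [ 1.71 29.82  1.88]
```

>>> carry_out([
  [[0,0,-10.5],[0.3,6,0],1],
  [[0,0,-21],[0.7,12,0],1],
  [[0,0,-31.5],[1,18,0],1],
  [[0,0,-42],[1.4,24,0],1],
  [[0,0,-52.5],[1.7,29.8,0],1],
])

```text
t: 5.85
eef_pos: [0.5449, -0.2584, 0.1383]
tool_rot: [0.0, 0.922, 0.387, 0.0]
contact_force: [0.5, -0.1, 0.3]
gripper_width: 0.181
```

```bash
python3 go.py 0.5446 -0.2575 0.12 1.678
```

```text
t 5.85 pos [ 0.5449 -0.2584  0.1383] phi 0.796 -> 1.678 q7 -0.63 w 0.181
turn [ 4.000e-02  1.000e-02 -5.055e+01] shift cm [ 0.04 -0.08  1.83]
```

>>> carry_out([
  [[0,0,-10.3],[0,-0.1,2],1],
  [[0,0,-20.5],[0,-0.1,4],1],
  [[0,0,-31],[0,-0.1,6],1],
  [[0,0,-41],[0,-0.1,7],1],
  [[0,0,-50.6],[0,-0.1,7],1],
])

```text
t: 6.48
eef_pos: [0.5437, -0.2554, 0.0671]
tool_rot: [-0.001, 0.668, 0.744, -0.0]
contact_force: [0.2, 0.4, -0.4]
gripper_width: 0.179
```

```bash
python3 go.py 0.5446 -0.2575 0.038 1.678; python3 - <<'E'
from h import *
j=bot.read_camera("side")[150:270,290:450]
cv2.imwrite("pics/c2.png",cv2.resize(j,None,fx=4,fy=4,interpolation=2)[:,:,::-1])
E
```

```text
t 6.47 pos [ 0.5437 -0.2554  0.0671] phi 1.679 -> 1.678 q7 0.08 w 0.179
turn [-0.09 -0.04  0.04] shift cm [-0.22  0.07  2.9 ]
```

View pics/c2.png

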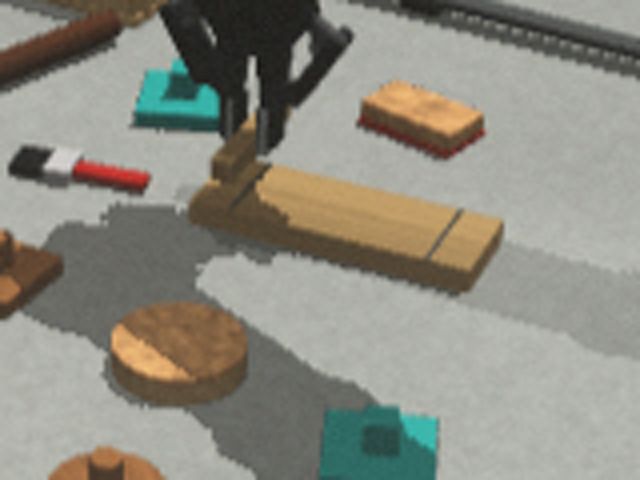

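The stick is held level above the far line (crop about (250,185)). I'll lower it and let go.

>>> carry_out([
  [[0,0,0],[-0.2,0.1,2],1],
  [[0,0,0],[-0.2,0.1,2.9],1],
  [[0,0,0],[-0.2,0.1,3],1],
  [[0,0,0],[-0.2,0.1,3],3.5],
  [[0,0,0],[-0.2,0.1,3],3.5],
])

```text
t: 7.15
eef_pos: [0.5461, -0.2574, 0.0385]
tool_rot: [0.0, 0.67, 0.742, 0.0]
contact_force: [-0.4, -0.0, 0.2]
gripper_width: 0.41
```

>>> carry_out([
  [[0,0,0],[0,0,0],3.5],
  [[0,0,0],[0,0,-5],3.5],
  [[0,0,0],[0,0,-10],3.5],
  [[0,0,0],[0,-2,-14],3.5],
  [[0,0,0],[6,-2,-14],3.5],
])

```text
t: 7.78
eef_pos: [0.5206, -0.2052, 0.1814]
tool_rot: [0.004, 0.674, 0.739, 0.0]
contact_force: [0.8, 0.8, -0.5]
gripper_width: 0.412
```

```bash
python3 go.py 0.54 0.4305 0.18 -0.4985
```

```text
t 7.78 pos [ 0.5206 -0.2052  0.1814] phi 1.663 -> 2.643 q7 0.08 w 0.412
turn [  0.13   0.45 -56.17] shift cm [63.13  7.77 -0.17]
```

>>> carry_out([
  [[0,0,-5],[6.1,0.8,0],4],
  [[0,0,-11],[12.3,1.5,0],4],
  [[0,0,-17],[18.5,2.3,0],4],
  [[0,0,-22],[24.6,3,0],4],
  [[0,0,-28],[30.8,3.8,0],4],
])

```text
t: 8.4
eef_pos: [0.5259, 0.1121, 0.1785]
tool_rot: [0.001, 0.469, 0.883, 0.0]
contact_force: [1.0, 0.2, -0.5]
gripper_width: 0.468
```

>>> carry_out([
  [[0,0,0],[0,0,0],4],
])

```text
t: 8.52
eef_pos: [0.5253, 0.1171, 0.1791]
tool_rot: [-0.0, 0.466, 0.885, 0.002]
contact_force: [-0.3, -0.5, -0.3]
gripper_width: 0.467
```

```bash
python3 go.py 0.54 0.4305 0.12 -0.4985
```

```text
t 8.53 pos [0.5253 0.1171 0.1791] phi 2.172 -> 2.643 q7 -0.09 w 0.467
turn [  0.22  -0.07 -27.  ] shift cm [25.01 18.92  6.03]
```

>>> carry_out([
  [[0,0,-6],[4.8,3.6,0],4],
  [[0,0,-12],[9.5,7.2,1],4],
  [[0,0,-18],[14.3,10.8,2],4],
  [[0,0,-24],[19,14.4,4],4],
  [[0,0,-27],[23.8,18,6],4],
])

```text
t: 9.15
eef_pos: [0.5441, 0.4079, 0.1175]
tool_rot: [0.001, 0.252, 0.968, -0.0]
contact_force: [0.4, 0.9, 0.2]
gripper_width: 0.468
```

>>> carry_out([
  [[0,0,0],[0.5,1,3],4],
  [[0,0,0],[0.5,1,5],4],
  [[0,0,0],[0.5,1,5],4],
])

```text
t: 9.52
eef_pos: [0.5436, 0.4158, 0.0663]
tool_rot: [-0.0, 0.253, 0.968, -0.002]
contact_force: [-0.2, -1.0, 0.4]
gripper_width: 0.466
```

```bash
python3 go.py 0.54 0.4305 0.019 -0.4985;python3 - <<'E'
from h import *
i=bot.read_camera("side")[310:430,100:260]
j=bot.read_camera("side")[150:270,290:450]
cv2.imwrite("pics/c3.png",np.hstack([cv2.resize(k,None,fx=2.5,fy=2.5,interpolation=2)for k in(i,j)])[:,:,::-1])
E
```

```text
t 9.53 pos [0.5436 0.4158 0.0663] phi 2.631 -> 2.643 q7 -0.18 w 0.466
turn [-0.25  0.01 -0.7 ] shift cm [1.03 1.13 4.73]
```

View pics/c3.png

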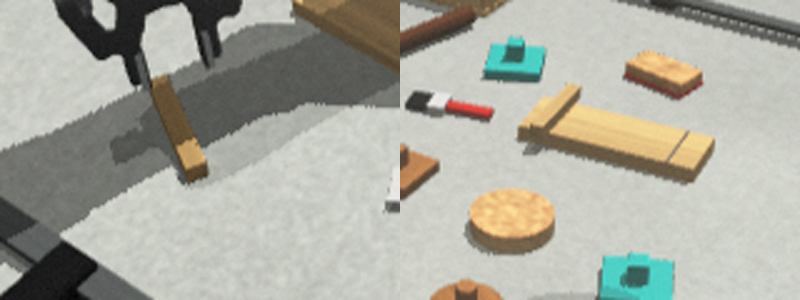

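Stick 1 lies across the far line (right crop, about (555,110)). On the left, the fingers are above stick 2 and 1.5 cm short, as the numbers say, so I'll correct that before going down.

>>> carry_out([
  [[0,0,-0.7],[1,1.1,0],4],
  [[0,0,-0.7],[1,1.1,2],4],
  [[0,0,-0.7],[1,1.1,4],4],
  [[0,0,-0.7],[1,1.1,4.7],4],
  [[0,0,-0.7],[1,1.1,4.7],4],
])

```text
t: 10.25
eef_pos: [0.5395, 0.4327, 0.0199]
tool_rot: [-0.001, 0.246, 0.969, -0.001]
contact_force: [0.0, -0.3, 0.4]
gripper_width: 0.467
```

```bash
python3 go.py 0.54 0.4305 0.019 -0.4985
```

```text
t 10.25 pos [0.5395 0.4327 0.0199] phi 2.645 -> 2.643 q7 -0.21 w 0.467
turn [-0.11 -0.03  0.12] shift cm [-0.14 -0.17  0.09]
```

>>> carry_out([
  [[0,0,0],[-0.1,-0.1,0.1],1],
  [[0,0,0],[-0.1,-0.1,0.1],1],
  [[0,0,0],[-0.1,-0.1,0.1],1],
  [[0,0,0],[-0.1,-0.1,0.1],1],
  [[0,0,0],[-0.1,-0.1,0.1],1],
])

```text
t: 10.88
eef_pos: [0.5406, 0.4321, 0.0207]
tool_rot: [0.0, 0.246, 0.969, 0.0]
contact_force: [-0.3, -1.0, 3.8]
gripper_width: 0.181
```

>>> carry_out([
  [[0,0,0],[0,0,-4],1],
  [[0,0,0],[0,0,-10],1],
  [[0,0,0],[-4,-3,-14],1],
  [[0,0,0],[-9,-7,-14],1],
  [[0,0,0],[-14,-11,-14],1],
])

```text
t: 11.5
eef_pos: [0.6101, 0.2711, 0.1609]
tool_rot: [0.001, 0.245, 0.969, 0.0]
contact_force: [1.1, -0.6, 0.3]
gripper_width: 0.175
```

```bash
python3 go.py 0.4054 -0.2725 0.16 1.678;python3 go.py 0.50 0.03 0.16 1.678; python3 - <<'E'
from col import *
im={n:bot.read_camera(n) for n in CAM}
s=cv2.cvtColor(im["top"],cv2.COLOR_RGB2HSV)
cv2.imwrite("pics/c4.png",np.hstack([cv2.resize(im["top"][200:340,400:520],None,fx=3,fy=3,interpolation=2)])[:,:,::-1])
E
```

```text
t 11.5 pos [0.6101 0.2711 0.1609] phi 2.646 -> 1.678 q7 0.13 w 0.175
turn [7.000e-02 3.000e-02 5.546e+01] shift cm [ -7.85 -57.55   0.06]
t 11.5 pos [0.6101 0.2711 0.1609] phi 2.646 -> 1.678 q7 0.13 w 0.175
turn [7.000e-02 3.000e-02 5.546e+01] shift cm [ -1.78 -26.44   0.07]
```

View pics/c4.png

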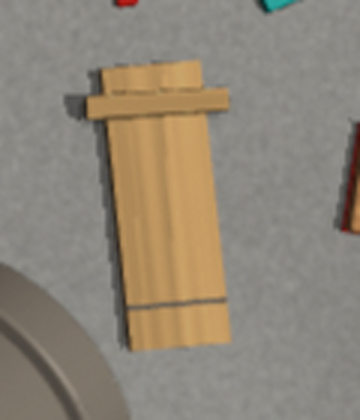

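```bash
python3 - <<'E'
from h import *
P=lambda u,v,z:ray((400+u/3-.33,200+v/3-.33),"top",z)
print("stick ends",P(88,108,.034),P(229,99,.034))
print("line far",P(109,92,.018),P(206,88,.018)); print("line near",P(127,306.5,.018),P(228,299,.018))
print("corners",[P(*c,.018).round(4) for c in((102,70),(201,61),(131,350),(231,342))])
def edge(n,a,b): return 0
v=[.475,-.265,.107,0];T=lambda x,y,z:R.from_euler("z",v[2]).apply([x,y,z])+[v[0],v[1],0]
print("pred far line top",proj(T(.07,.035,.018),"top"),proj(T(.07,-.035,.018),"top"),"side",proj(T(.07,0,.018),"side"),proj(T(-.07,.035,.018),"side"),proj(T(-.07,-.035,.018),"side"))
E
```

```text
stick ends [ 0.53996878 -0.20676088  0.034     ] [ 0.54809979 -0.30530639  0.034     ]
line far [ 0.55340147 -0.22405301  0.018     ] [ 0.55750365 -0.29273067  0.018     ]
line near [ 0.40220334 -0.23705771  0.018     ] [ 0.40877833 -0.30779585  0.018     ]
corners [array([ 0.569, -0.219,  0.018]), array([ 0.5767, -0.2892,  0.018 ]), array([ 0.3719, -0.2399,  0.018 ]), array([ 0.3788, -0.3098,  0.018 ])]
pred far line top [[435.36202748 236.18683443]] [[468.15496844 233.28311119]] side [[352.62098887 196.93304417]] [[396.47623712 215.34598034]] [[405.40646616 202.82387948]]
```

```bash
python3 - <<'E'
import cv2
a=cv2.imread("pics/top0.png",0)
for c in(445,452,460):print(c,a[222:242,c].tolist())
E
python3 go.py 0.50 0.03 0.16 1.678
```

```text
445 [128, 141, 143, 143, 143, 142, 142, 142, 141, 140, 141, 139, 133, 103, 102, 129, 137, 137, 136, 135]
452 [131, 131, 131, 130, 130, 130, 130, 129, 130, 130, 129, 129, 109, 91, 115, 129, 130, 130, 129, 130]
460 [150, 151, 151, 150, 149, 150, 150, 150, 150, 150, 149, 130, 91, 120, 148, 148, 148, 147, 147, 148]
t 11.6 pos [0.6144 0.262  0.1589] phi 2.632 -> 1.678 q7 0.12 w 0.178
turn [-0.16  0.38 54.68] shift cm [ -1.33 -25.83   0.03]
```

The far pencil line was at row 235 and the stick's centre is at row 234.6, so it sits on the line. The thin mark beside it is a shadow. Moving stick 2 now.

>>> carry_out([
  [[0,0,10],[-0.3,-5.2,0],1],
  [[0,0,20],[-0.6,-10.4,0],1],
  [[0,0,30],[-0.8,-15.6,0],1],
  [[0,0,40],[-1.1,-20.8,0],1],
  [[0,0,50],[-1.3,-25.8,0],1],
])

```text
t: 12.22
eef_pos: [0.4969, 0.038, 0.1601]
tool_rot: [0.0, 0.635, 0.773, -0.0]
contact_force: [-0.6, -1.1, -1.0]
gripper_width: 0.181
```

```bash
python3 go.py 0.4054 -0.2725 0.12 1.678
```

```text
t 12.22 pos [0.4969 0.038  0.1601] phi 1.767 -> 1.678 q7 -0.33 w 0.181
turn [-0.01  0.01  5.07] shift cm [-28.68 -15.02   4.02]
```

>>> carry_out([
  [[0,0,1],[-5,-2.6,0],1],
  [[0,0,2],[-10.5,-5.5,1],1],
  [[0,0,3],[-16,-8.4,2],1],
  [[0,0,4],[-21.5,-11.3,3],1],
  [[0,0,5],[-27,-14.1,4],1],
])

```text
t: 12.85
eef_pos: [0.4137, -0.2535, 0.1203]
tool_rot: [0.0, 0.666, 0.746, 0.0]
contact_force: [1.4, -0.2, -0.4]
gripper_width: 0.178
```

>>> carry_out([
  [[0,0,0],[-1.7,-0.9,2],1],
  [[0,0,0],[-1.7,-0.9,4],1],
  [[0,0,0],[-1.7,-0.9,5],1],
  [[0,0,0],[-1.7,-0.9,5],1],
])

```text
t: 13.35
eef_pos: [0.4074, -0.2684, 0.0699]
tool_rot: [-0.001, 0.665, 0.747, 0.0]
contact_force: [0.2, 0.3, 0.2]
gripper_width: 0.178
```

```bash
python3 go.py 0.4054 -0.2725 0.0395 1.678
```

```text
t 13.35 pos [ 0.4074 -0.2684  0.0699] phi 1.687 -> 1.678 q7 0.18 w 0.178
turn [-0.05 -0.08  0.54] shift cm [-0.38 -0.25  3.04]
```

>>> carry_out([
  [[0,0,0.5],[-0.4,-0.2,2],1],
  [[0,0,0.5],[-0.4,-0.2,3],1],
  [[0,0,0.5],[-0.4,-0.2,3.1],1],
  [[0,0,0.5],[-0.4,-0.2,3.1],1],
  [[0,0,0.5],[-0.4,-0.2,3.1],3.5],
])

```text
t: 13.98
eef_pos: [0.4062, -0.2741, 0.0401]
tool_rot: [0.001, 0.669, 0.744, 0.0]
contact_force: [0.3, -0.8, 0.5]
gripper_width: 0.376
```

>>> carry_out([
  [[0,0,0],[0,0,0],3.5],
  [[0,0,0],[0,0,0],3.5],
  [[0,0,0],[0,0,-5],3.5],
  [[0,0,0],[0,0,-10],3.5],
  [[0,0,0],[6,0,-13],3.5],
])

```text
t: 14.6
eef_pos: [0.4016, -0.2212, 0.17]
tool_rot: [0.002, 0.671, 0.741, 0.001]
contact_force: [0.9, 1.6, -0.0]
gripper_width: 0.409
```

```bash
python3 go.py 0.4549 0.266 0.14 -0.0715
```

```text
t 14.6 pos [ 0.4016 -0.2212  0.17  ] phi 1.67 -> 3.07 q7 0.23 w 0.409
turn [  0.1    0.31 -80.22] shift cm [47.96 10.12  2.92]
```

>>> carry_out([
  [[0,0,-10],[4.5,3,0],7],
  [[0,0,-20],[9,6,0],7],
  [[0,0,-30],[14,9,0],7],
  [[0,0,-40],[19,12,0],7],
  [[0,0,-50],[24,13,0],7],
])

```text
t: 15.22
eef_pos: [0.5052, 0.0359, 0.1677]
tool_rot: [0.001, 0.289, 0.957, 0.001]
contact_force: [-0.0, 0.1, -0.3]
gripper_width: 0.819
```

```bash
python3 go.py 0.4549 0.266 0.12 -0.0715
```

```text
t 15.22 pos [0.5052 0.0359 0.1677] phi 2.555 -> 3.07 q7 0.38 w 0.819
turn [  0.08   0.06 -29.54] shift cm [16.93 16.36  4.79]
```

>>> carry_out([
  [[0,0,-7],[3.6,3.5,0],7],
  [[0,0,-14],[7.4,7.2,1],7],
  [[0,0,-21],[11.2,10.8,2],7],
  [[0,0,-28],[14.5,14,3],7],
  [[0,0,-29.5],[16.9,16.4,4.8],7],
])

```text
t: 15.85
eef_pos: [0.4548, 0.2667, 0.1196]
tool_rot: [0.0, 0.037, 0.999, 0.001]
contact_force: [1.2, -0.3, 0.4]
gripper_width: 0.819
```

```bash
python3 go.py 0.4549 0.266 0.06 -0.0715; python3 - <<'E'
from h import *
o={}
im=bot.read_camera("top");sd=bot.read_camera("side")
cv2.imwrite("pics/c5.png",np.hstack([cv2.resize(k,(390,330),interpolation=2)for k in(im[200:340,400:565],sd[150:290,290:455])])[:,:,::-1])
E
```

```text
t 15.85 pos [0.4548 0.2667 0.1196] phi 3.067 -> 3.07 q7 0.29 w 0.819
turn [ 0.08  0.05 -0.16] shift cm [-0.01 -0.07  5.96]
```

View pics/c5.png

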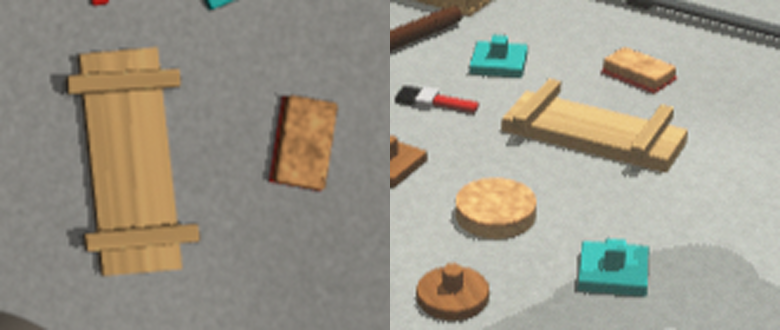

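Both sticks lie centred on their lines: crop (125,80) and (143,237), and the second works out to frame pixel (460.5,300.2) against the line at (459.2,300.9). Now I'll pick up the board.

>>> carry_out([
  [[0,0,0],[0,-0.1,4],7],
  [[0,0,0],[0,-0.1,8],7],
  [[0,0,0],[0,-0.1,9.8],7],
  [[0,0,0],[0,-0.1,9.8],7],
  [[0,0,0],[0,-0.1,9.8],4.8],
], newtons=40)

```text
t: 16.58
eef_pos: [0.4559, 0.2639, 0.0228]
tool_rot: [0.001, 0.039, 0.999, 0.001]
contact_force: [-1.4, -4.5, 19.4]
gripper_width: 0.625
```

>>> carry_out([
  [[0,0,0],[0,0,0],4.8],
  [[0,0,0],[0,0,0],4.8],
  [[0,0,0],[0,0,0],4.8],
])

```text
t: 16.95
eef_pos: [0.456, 0.264, 0.023]
tool_rot: [0.001, 0.039, 0.999, 0.001]
contact_force: [-0.6, -1.2, 6.7]
gripper_width: 0.621
```

>>> carry_out([
  [[0,0,0],[0,0,-3],4.8],
  [[0,0,0],[0,0,-7],4.8],
  [[0,0,0],[0,0,-12],4.8],
  [[0,0,0],[0,0,-12],4.8],
])

```text
t: 17.45
eef_pos: [0.457, 0.2651, 0.1454]
tool_rot: [0.003, 0.039, 0.999, 0.002]
contact_force: [1.4, 0.4, -1.3]
gripper_width: 0.618
```

```bash
python3 go.py 0.53 0.03 0.14 0.107; python3 - <<'E'
from h import *
sd=bot.read_camera("side")[190:400,180:400]
cv2.imwrite("pics/c6.png",cv2.resize(sd,None,fx=2,fy=2,interpolation=2)[:,:,::-1])
E
```

```text
t 17.45 pos [0.457  0.2651 0.1454] phi 3.064 -> 3.249 q7 0.33 w 0.618
turn [  0.19   0.38 -10.59] shift cm [ -9.1  -22.87   0.51]
```

View pics/c6.png

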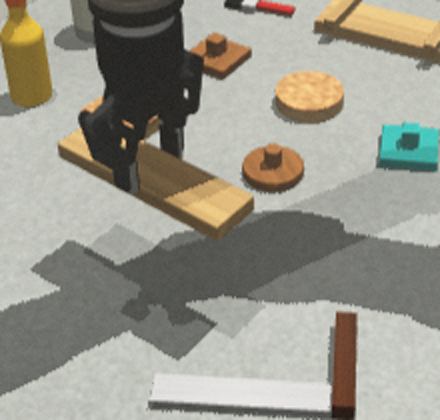

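The board is held level, with its middle at crop (145,180). Carrying it over.

>>> carry_out([
  [[0,0,-2],[-1.8,-4.6,-1.5],4.8],
  [[0,0,-4],[-3.6,-9.2,-1.5],4.8],
  [[0,0,-6],[-5.5,-13.8,-1.5],4.8],
  [[0,0,-8],[-7.3,-18.4,-1.5],4.8],
  [[0,0,-10.5],[-8,-23,-1.5],4.8],
])

```text
t: 18.12
eef_pos: [0.517, 0.0257, 0.1553]
tool_rot: [-0.001, -0.053, 0.999, 0.0]
contact_force: [-0.1, 0.8, -0.2]
gripper_width: 0.616
```

```bash
python3 go.py 0.4755 -0.265 0.14 0.107
```

```text
t 18.12 pos [0.517  0.0257 0.1553] phi -3.035 -> 0.107 q7 0.98 w 0.616
turn [-1.2000e-01 -1.0000e-02  1.7996e+02] shift cm [  7.21 -28.46   1.53]
```

>>> carry_out([
  [[0,0,0],[1.4,-5.6,0],4.8],
  [[0,0,0],[2.8,-11.4,0.3],4.8],
  [[0,0,0],[4.3,-17.1,0.7],4.8],
  [[0,0,0],[5.8,-22.8,1.1],4.8],
  [[0,0,0],[7.2,-28.4,1.5],4.8],
])

```text
t: 18.75
eef_pos: [0.4739, -0.2641, 0.14]
tool_rot: [-0.001, -0.053, 0.999, 0.0]
contact_force: [1.0, 0.2, -0.3]
gripper_width: 0.619
```

>>> carry_out([
  [[0,0,0],[0,0,2],4.8],
  [[0,0,0],[0,0,4],4.8],
  [[0,0,0],[0,0,5.5],4.8],
  [[0,0,0],[0,0,5.5],4.8],
])

```text
t: 19.25
eef_pos: [0.4749, -0.2604, 0.0851]
tool_rot: [-0.001, -0.054, 0.999, 0.001]
contact_force: [-0.1, 0.1, -0.5]
gripper_width: 0.617
```

```bash
python3 go.py 0.4755 -0.265 0.058 0.107; python3 - <<'E'
from h import *
sd=bot.read_camera("side")[130:270,290:470]
cv2.imwrite("pics/c7.png",cv2.resize(sd,None,fx=4,fy=4,interpolation=2)[:,:,::-1])
E
```

```text
t 19.25 pos [ 0.4749 -0.2604  0.0851] phi -3.033 -> 0.107 q7 1.45 w 0.617
turn [ 1.800e-01  1.600e-01 -1.799e+02] shift cm [-0.01 -0.47  2.71]
```

View pics/c7.png

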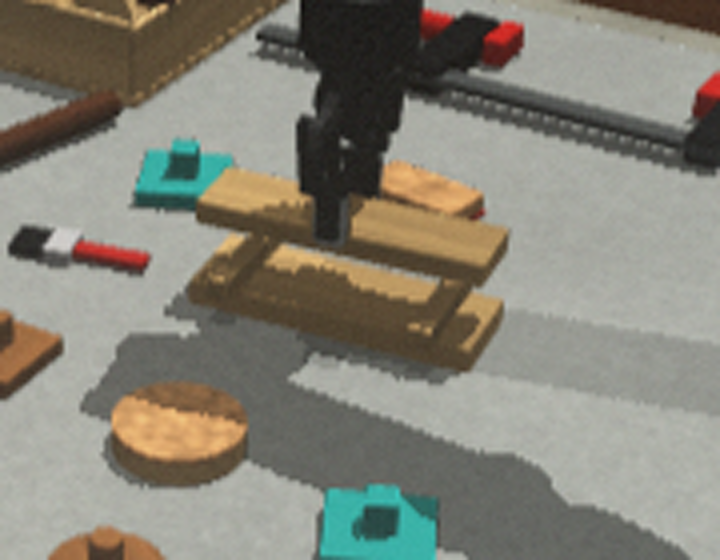

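The board hangs over both sticks and parallel to the lower board, with its ends at crop (210,205) and (500,245). Lowering it.

>>> carry_out([
  [[0,0,0],[0,-0.4,1],4.8],
  [[0,0,0],[0,-0.4,2],4.8],
  [[0,0,0],[0,-0.4,2.6],4.8],
  [[0,0,0],[0,-0.4,2.7],4.8],
  [[0,0,0],[0,-0.4,2.7],4.8],
])

```text
t: 19.92
eef_pos: [0.476, -0.2661, 0.0595]
tool_rot: [0.0, -0.053, 0.999, 0.0]
contact_force: [0.7, 0.0, -0.5]
gripper_width: 0.617
```

>>> carry_out([
  [[0,0,0],[0,0,0.15],4.8],
  [[0,0,0],[0,0,0.2],4.8],
  [[0,0,0],[0,0,0.2],4.8],
])

```text
t: 20.3
eef_pos: [0.4759, -0.2662, 0.0575]
tool_rot: [0.0, -0.053, 0.999, -0.0]
contact_force: [-0.7, 0.7, -1.0]
gripper_width: 0.62
```

>>> carry_out([
  [[0,0,0],[0,0,0.1],4.8],
  [[0,0,0],[0,0,0.1],4.8],
  [[0,0,0],[0,0,0.1],4.8],
])

```text
t: 20.68
eef_pos: [0.476, -0.2661, 0.057]
tool_rot: [-0.0, -0.053, 0.999, -0.0]
contact_force: [-3.1, 0.6, 5.4]
gripper_width: 0.615
```

Contact at 5 N. Let go and rise.

>>> carry_out([
  [[0,0,0],[0,0,0],6.2],
  [[0,0,0],[0,0,0],6.6],
  [[0,0,0],[0,0,0],6.6],
  [[0,0,0],[0,0,-3],6.6],
  [[0,0,0],[0,0,-8],6.6],
], newtons=25)

```text
t: 21.3
eef_pos: [0.4747, -0.2658, 0.136]
tool_rot: [-0.001, -0.053, 0.999, 0.001]
contact_force: [0.8, 0.0, 1.1]
gripper_width: 0.77
```

>>> carry_out([
  [[0,0,0],[0,3,-4],5],
  [[0,0,0],[0,9,-4],4],
  [[0,0,0],[0,15,-4],4],
])

```text
t: 21.68
eef_pos: [0.46, -0.1157, 0.177]
tool_rot: [0.001, -0.052, 0.999, -0.0]
contact_force: [0.9, 1.1, 0.1]
gripper_width: 0.469
```

```bash
python3 go.py 0.641 -0.0862 0.12 -3.13 q; python3 - <<'E'
from h import *
im=bot.read_camera("top");sd=bot.read_camera("side")
cv2.imwrite("pics/c8.png",np.hstack([cv2.resize(k,(390,330),interpolation=2)for k in(im[200:340,400:565],sd[150:290,290:455])])[:,:,::-1])
E
```

```text
t 21.68 pos [ 0.46   -0.1157  0.177 ] phi -3.037 -> 0.012 q7 1.31 w 0.469
turn [-1.3000e-01 -5.0000e-02 -1.7469e+02] shift cm [-18.3    1.06   5.73]
```

View pics/c8.png

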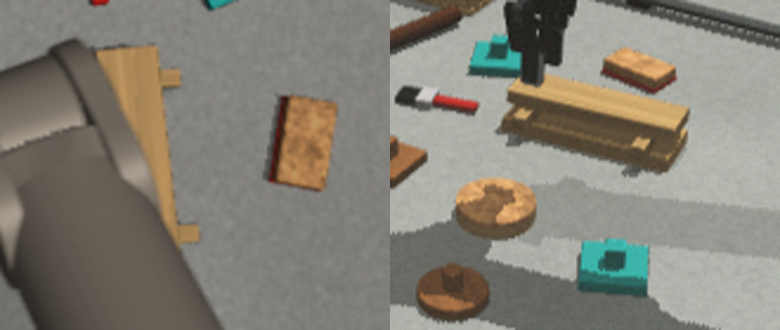

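The stack looks right: the board is level on both sticks. Next is the brown square lid.

>>> carry_out([
  [[0,0,2],[-5,0.3,0],4],
  [[0,0,4],[-10,0.6,1],4],
  [[0,0,5.3],[-15,0.9,3],4],
  [[0,0,5.3],[-18.3,1.1,5.7],4],
  [[0,0,5.3],[-18.3,1.1,7],4],
])

```text
t: 22.4
eef_pos: [0.642, -0.0859, 0.1044]
tool_rot: [-0.0, -0.007, 1.0, 0.001]
contact_force: [-0.8, 0.4, -0.4]
gripper_width: 0.47
```

```bash
python3 go.py 0.641 -0.0862 0.036 -3.13 q
```

```text
t 22.4 pos [ 0.642  -0.0859  0.1044] phi -3.128 -> 0.012 q7 1.09 w 0.47
turn [ 9.0000e-02  1.3000e-01 -1.7986e+02] shift cm [ 0.09 -0.04  6.84]
```

>>> carry_out([
  [[0,0,0],[0.1,0,3],4],
  [[0,0,0],[0.1,0,6],4],
  [[0,0,0],[0.1,0,6.9],4],
  [[0,0,0],[0.1,0,6.9],1.2],
  [[0,0,0],[0.1,0,6.9],1.2],
])

```text
t: 23.02
eef_pos: [0.6405, -0.0868, 0.0388]
tool_rot: [0.001, -0.007, 1.0, -0.0]
contact_force: [0.6, 0.7, -0.5]
gripper_width: 0.224
```

>>> carry_out([
  [[0,0,0],[0,0,0],1.2],
  [[0,0,0],[0,0,0],1.2],
  [[0,0,0],[0,0,-2],1.2],
  [[0,0,0],[0,0,-7],1.2],
  [[0,0,0],[0,0,-7],1.2],
])

```text
t: 23.65
eef_pos: [0.6429, -0.0858, 0.1131]
tool_rot: [0.004, -0.007, 1.0, -0.0]
contact_force: [0.4, 0.1, -0.5]
gripper_width: 0.23
```

```bash
python3 go.py 0.6535 0.0738 0.10 -1.65 q
```

```text
t 23.65 pos [ 0.6429 -0.0858  0.1131] phi -3.128 -> -0.079 q7 1.09 w 0.23
turn [-7.3000e-01  2.0000e-02 -1.7469e+02] shift cm [-1.26 15.95  1.32]
```

>>> carry_out([
  [[0,0,2],[-0.4,5,0],1.2],
  [[0,0,4],[-0.8,10,0],1.2],
  [[0,0,5.3],[-1.3,16,0],1.2],
  [[0,0,5.3],[-1.3,16,3],1.2],
  [[0,0,5.3],[-1.3,16,4.5],1.2],
])

```text
t: 24.28
eef_pos: [0.6499, 0.0735, 0.0613]
tool_rot: [-0.001, 0.039, 0.999, -0.001]
contact_force: [-1.5, -0.7, -0.3]
gripper_width: 0.226
```

>>> carry_out([
  [[0,0,0],[0,0,0],1.2],
])

```text
t: 24.4
eef_pos: [0.6499, 0.0717, 0.0611]
tool_rot: [-0.001, 0.04, 0.999, -0.001]
contact_force: [0.1, -0.4, -1.3]
gripper_width: 0.228
```

```bash
python3 go.py 0.6535 0.0738 0.059 -1.65 q
```

```text
t 24.4 pos [0.6499 0.0717 0.0611] phi 3.061 -> 3.062 q7 0.73 w 0.228
turn [-0.09 -0.15 -0.09] shift cm [-0.34  0.24  0.21]
```

>>> carry_out([
  [[0,0,0],[-0.3,0.2,0],1.2],
  [[0,0,0],[-0.3,0.2,0.3],1.2],
  [[0,0,0],[-0.3,0.2,0.3],1.2],
])

```text
t: 24.78
eef_pos: [0.6541, 0.0749, 0.0597]
tool_rot: [0.0, 0.04, 0.999, -0.0]
contact_force: [-0.1, -0.2, -0.6]
gripper_width: 0.224
```

>>> carry_out([
  [[0,0,0],[0,0,0.1],1.2],
  [[0,0,0],[0,0,0.2],1.2],
  [[0,0,0],[0,0,0.2],1.2],
])

```text
t: 25.15
eef_pos: [0.6539, 0.0752, 0.058]
tool_rot: [0.0, 0.04, 0.999, -0.0]
contact_force: [-1.8, -1.0, 4.9]
gripper_width: 0.225
```

Contact. Release, and head for the round lid.

>>> carry_out([
  [[0,0,0],[0,0,0],4],
  [[0,0,0],[0,0,0],4],
  [[0,0,0],[0,0,0],4],
  [[0,0,0],[0,0,-4],4],
  [[0,0,0],[0,0,-8],4],
])

```text
t: 25.78
eef_pos: [0.6535, 0.0752, 0.1379]
tool_rot: [-0.001, 0.04, 0.999, 0.0]
contact_force: [-0.3, 0.4, 0.5]
gripper_width: 0.468
```

```bash
python3 go.py 0.451 0.0684 0.10 3.06
```

```text
t 25.77 pos [0.6535 0.0752 0.1379] phi 3.063 -> 3.06 q7 0.79 w 0.468
turn [ 0.   -0.07  0.15] shift cm [20.13 -2.28  3.81]
```

>>> carry_out([
  [[0,0,0],[5.5,-0.6,0],4],
  [[0,0,0],[11,-1.2,1],4],
  [[0,0,0],[16,-1.8,2],4],
  [[0,0,0],[20.1,-2.3,3.8],4],
  [[0,0,0],[20.1,-2.3,3.8],4],
])

```text
t: 26.4
eef_pos: [0.4476, 0.0671, 0.0982]
tool_rot: [-0.002, 0.039, 0.999, -0.001]
contact_force: [1.2, 0.2, -0.3]
gripper_width: 0.467
```

```bash
python3 go.py 0.451 0.0684 0.036 3.06; python3 - <<'E'
from h import *
sd=bot.read_camera("side")[140:300,210:390]
cv2.imwrite("pics/c9.png",cv2.resize(sd,None,fx=3,fy=3,interpolation=2)[:,:,::-1])
E
```

```text
t 26.4 pos [0.4476 0.0671 0.0982] phi 3.065 -> 3.06 q7 0.62 w 0.467
turn [-0.18 -0.23  0.26] shift cm [-0.35  0.18  6.22]
```

View pics/c9.png

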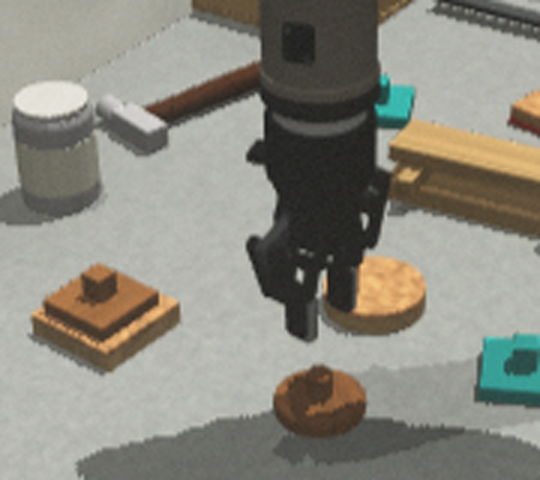

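The square lid sits centred on its stand (crop (105,300)), and the fingers are above the round lid's knob at (320,380). Going down.

>>> carry_out([
  [[0,0,0.3],[-0.3,0.2,3],4],
  [[0,0,0.3],[-0.3,0.2,5.5],4],
  [[0,0,0.3],[-0.3,0.2,6.2],4],
  [[0,0,0.3],[-0.3,0.2,6.2],4],
  [[0,0,0.3],[-0.3,0.2,6.2],1.2],
])

```text
t: 27.08
eef_pos: [0.4557, 0.0702, 0.0383]
tool_rot: [0.001, 0.042, 0.999, 0.0]
contact_force: [0.5, -0.0, 0.0]
gripper_width: 0.268
```

>>> carry_out([
  [[0,0,0],[0,0,0],1.2],
  [[0,0,0],[0,0,0],1.2],
  [[0,0,0],[0,0,0],1.2],
])

```text
t: 27.45
eef_pos: [0.4557, 0.0701, 0.0384]
tool_rot: [0.001, 0.042, 0.999, 0.0]
contact_force: [0.4, -0.4, 7.1]
gripper_width: 0.215
```

>>> carry_out([
  [[0,0,0],[0,0,-2],1.2],
  [[0,0,0],[0,0,-6],1.2],
  [[0,0,0],[0,0,-6],1.2],
])

```text
t: 27.82
eef_pos: [0.4565, 0.0703, 0.0997]
tool_rot: [0.002, 0.042, 0.999, 0.0]
contact_force: [0.2, 1.3, -0.9]
gripper_width: 0.217
```

```bash
python3 go.py 0.4882 -0.0705 0.08 3.06
```

```text
t 27.82 pos [0.4565 0.0703 0.0997] phi 3.057 -> 3.06 q7 0.61 w 0.217
turn [ 0.04  0.27 -0.19] shift cm [ -4.34 -13.76   1.98]
```

```bash
python3 go.py 0.4922 -0.0705 0.08 3.06
```

```text
t 27.82 pos [0.4565 0.0703 0.0997] phi 3.057 -> 3.06 q7 0.61 w 0.217
turn [ 0.04  0.27 -0.19] shift cm [ -4.74 -13.73   1.98]
```

>>> carry_out([
  [[0,0,0],[-1.5,-4.5,0],1.2],
  [[0,0,0],[-3,-9.2,0],1.2],
  [[0,0,0],[-4.7,-13.8,0],1.2],
  [[0,0,0],[-4.7,-13.8,2],1.2],
  [[0,0,0],[-4.7,-13.8,2],1.2],
])

```text
t: 28.45
eef_pos: [0.4885, -0.0721, 0.0759]
tool_rot: [-0.002, 0.043, 0.999, 0.0]
contact_force: [-0.6, 0.1, -1.0]
gripper_width: 0.218
```

```bash
python3 go.py 0.4922 -0.0705 0.06 3.06; python3 - <<'E'
from h import *
sd=bot.read_camera("side")[170:270,280:400]
cv2.imwrite("pics/c10.png",cv2.resize(sd,None,fx=4,fy=4,interpolation=2)[:,:,::-1])
E
```

```text
t 28.45 pos [ 0.4885 -0.0721  0.0759] phi 3.056 -> 3.06 q7 0.89 w 0.218
turn [ 0.01 -0.2  -0.22] shift cm [-0.36  0.19  1.59]
```

View pics/c10.png

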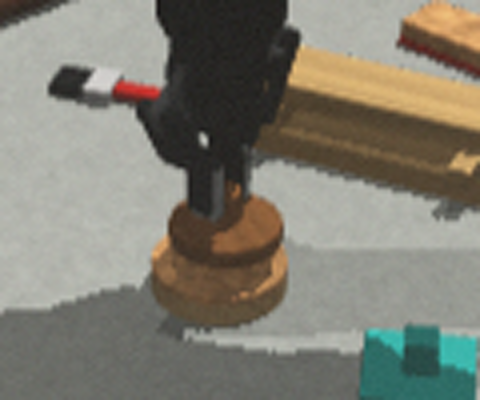

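The lid is held level over the stand, and the knob sits slightly robot-ward in the pads, as computed. I'll correct for that and lower it.

>>> carry_out([
  [[0,0,0],[-0.4,0.2,0],1.2],
  [[0,0,0],[-0.4,0.2,1],1.2],
  [[0,0,0],[-0.4,0.2,1.5],1.2],
  [[0,0,0],[-0.4,0.2,1.6],1.2],
  [[0,0,0],[-0.4,0.2,1.6],1.2],
])

```text
t: 29.12
eef_pos: [0.4941, -0.0698, 0.0614]
tool_rot: [-0.0, 0.042, 0.999, 0.0]
contact_force: [-0.1, -0.3, -0.7]
gripper_width: 0.215
```

>>> carry_out([
  [[0,0,0],[0,0,0.1],1.2],
  [[0,0,0],[0,0,0.2],1.2],
  [[0,0,0],[0,0,0.2],1.2],
])

```text
t: 29.5
eef_pos: [0.4941, -0.0699, 0.0594]
tool_rot: [-0.0, 0.042, 0.999, -0.0]
contact_force: [0.3, 0.5, -0.6]
gripper_width: 0.221
```

>>> carry_out([
  [[0,0,0],[0.1,0,0.1],1.2],
  [[0,0,0],[0.1,0,0.15],1.2],
  [[0,0,0],[0.1,0,0.15],1.2],
])

```text
t: 29.88
eef_pos: [0.4932, -0.0698, 0.0584]
tool_rot: [0.0, 0.042, 0.999, -0.0]
contact_force: [-2.4, -0.1, 5.6]
gripper_width: 0.218
```

Contact. Release, rise, and back off to clear the view.

>>> carry_out([
  [[0,0,0],[0,0,0],4],
  [[0,0,0],[0,0,0],4],
  [[0,0,0],[0,0,0],4],
  [[0,0,0],[0,0,-4],4],
  [[0,0,0],[0,0,-9],4],
])

```text
t: 30.5
eef_pos: [0.4923, -0.0697, 0.1482]
tool_rot: [-0.001, 0.042, 0.999, 0.0]
contact_force: [1.5, -0.9, 1.3]
gripper_width: 0.47
```

>>> carry_out([
  [[0,0,0],[0,6,-5],4],
  [[0,0,0],[0,12,-10],4],
  [[0,0,0],[0,18,-12],4],
  [[0,0,0],[0,24,-12],4],
  [[0,0,0],[0,30,-12],4],
])

```text
t: 31.12
eef_pos: [0.517, 0.2075, 0.2678]
tool_rot: [0.001, 0.043, 0.999, -0.0]
contact_force: [1.0, -0.4, -0.2]
gripper_width: 0.466
```

```bash
cat > chk.py <<'E'
from col import *
im={n:bot.read_camera(n) for n in CAM};ov={n:im[n][:,:,::-1].copy() for n in CAM}
lb=[.4745,-.265,.107];T=lambda x,y:R.from_euler("z",lb[2]).apply([x,y,0])[:2]+lb[:2]
M["ub"]=[box(.2,.054,.034,.052)];M["st"]=[box(.1,.016,.018,.034)];M["lb"]=M["lower_board"]
M["rl"]=[p+[0,0,.02] for p in M["round_lid_mid"]];M["sl"]=[p+[0,0,.02] for p in M["square_lid_mid"]]
for k,v in [("lb",lb),("ub",lb),("st",[*T(.07,0),lb[2]+np.pi/2]),("st",[*T(-.07,0),lb[2]+np.pi/2]),("rl",[.4882,-.0705,0]),("sl",[.6535,.0738,-1.65]),("round_stand",[.4882,-.0705,0]),("square_stand",[.6535,.0738,-1.65])]:
    for n in CAM:
        for p in M[k]:
            h=cv2.convexHull(proj(R.from_euler("z",v[2]).apply(p)+[v[0],v[1],0],n).astype(np.float32))
            c=(600,600)
            cv2.polylines(ov[n],[np.round(h).astype(int)],True,(255,0,255) if k in("ub","rl","sl") else (255,255,0),1)
a=cv2.resize(im["top"][150:330,260:500][:,:,::-1],None,fx=1.6,fy=1.6);b=cv2.resize(ov["top"][150:330,260:500],None,fx=1.6,fy=1.6)
c=cv2.resize(im["side"][165:285,210:430][:,:,::-1],(384,210));d=cv2.resize(ov["side"][165:285,210:430],(384,210))
cv2.imwrite("pics/fin.png",np.vstack([np.hstack([a,b]),np.hstack([c,d])]))
E
python3 chk.py
```

```text
(no output)
```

View pics/fin.png

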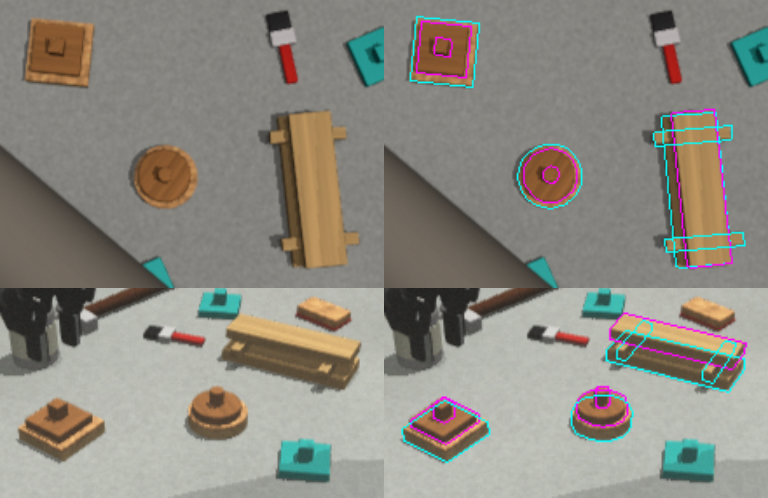

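The last view shows the lids with an even cork margin all round, and the sticks and board lie on the ideal overlay to within about 2 px. The arm is clear, so I'm handing in.

```bash
python3 -c "
from station import bot
print(bot.get_obs()['contact_force'],bot.hand_in())"
```

```text
the job is handed in; nothing more can be done
[-0.3762484   0.93534254 -0.2579073 ] None
```

I've handed in the job at about 31 s of robot time. The two sticks lie across the pencil lines, with the loose board on top of them over the lower board. The round lid and the brown square lid are on their stands, knob up, and I left both turquoise look-alikes alone.

**Checks that agreed:** In the last two-camera view, the sticks and upper board lay on the ideal outlines to within about 2 px (roughly 4 mm), against a 12 mm tolerance. Both lids looked level, with cork showing all round. The upper board and both lids met their supports at about 5 N before I let go, and the arm ended clear of everything.

**Disagreements and weak spots:**
- The networks missed one stick in both views and the other in the side view. I located both sticks by colour instead.
- The round lid was gripped about 4–5 mm off the knob's axis, and I corrected for that when placing it.
- The square lid's knob sits about 3 mm from the ideal outline in the top view, and up to about 5 mm in the side view.
- I checked the final placing by eye against the outlines and didn't fit the lids and board again, so their exact final offsets aren't measured.

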